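# Put the bathroom things back in their holders

## Task

Tidy the vanity: put each thing on the counter into the white holder on the smoked acrylic shelf that fits it - the glass tumbler standing in the wide round holder, the pill bottle standing in the small round one, the hair clip on its teeth and lengthwise in the middle of the short tray, and the tweezers lying flat, centred and lengthwise on the long rest. Set the glass down without dropping it or tipping it over, and leave the soap pump and the toothbrush cup where they stand.

Things in the scene. Friction and masses are not known exactly. Their poses are not given: they have to be found in the camera images.
- tumbler: Clear glass tumbler, open top, empty, 90 mm high, 61 mm across at the base and 65 mm at the rim, 3 mm wall, upright on the counter. Its origin is the centre of its underside, z up. Take it round the outside in its upper half (the gripper body must stay above the rim).
- pill_bottle: Closed white pill bottle, upright on the counter, 76 mm high: round body 41 mm across up to 56 mm, then a 37 mm cap. Its origin is the centre of its underside, z up. 
- hair_clip: Green plastic claw hair clip standing on its teeth, 70 mm long (its y axis), 28 mm wide (its x axis); the flat upright side plates reach 28 mm high, and two thumb tabs in the middle 40 mm. Rigid, it does not open. Its origin is the centre of its underside, z up. Take it across the side plates (along x).
- tweezers: Steel tweezers lying on their side, 97 mm long (its y axis, the points at +y), 12 mm wide in the middle (its x axis), 9 mm high. Rigid, they do not close. Its origin is the centre of its underside, z up. The origin is at mid-length. Take them across the middle (along x).
- wide_coaster: Wide round white holder with a raised lip, for the tumbler: 82 mm across inside the lip, 90 mm outside. Fixed on the smoked acrylic shelf, whose top is 20 mm above the counter (the shelf spans about 190 mm in x, from x = 0.535 to 0.725, and 800 mm in y). Its floor is 3 mm thick and its lip reaches 8 mm above its underside. Its origin is the centre of its underside, z up. 
- small_coaster: Small round white holder with a raised lip, for the pill bottle: 58 mm across inside the lip, 66 mm outside. Fixed on the smoked acrylic shelf, whose top is 20 mm above the counter (the shelf spans about 190 mm in x, from x = 0.535 to 0.725, and 800 mm in y). Its floor is 3 mm thick and its lip reaches 8 mm above its underside. Its origin is the centre of its underside, z up. 
- short_tray: Short rectangular white tray with a lip all round, for the hair clip: inside 92 mm long (its y axis) by 52 mm (its x axis), lip 4 mm thick. Fixed on the smoked acrylic shelf, whose top is 20 mm above the counter (the shelf spans about 190 mm in x, from x = 0.535 to 0.725, and 800 mm in y). Its floor is 3 mm thick and its lip reaches 8 mm above its underside. Its origin is the centre of its underside, z up. 
- long_rest: Long narrow white rest with a lip only at each end (the long sides are open), for the tweezers: 121 mm between the lips (its y axis), 42 mm wide (its x axis). Fixed on the smoked acrylic shelf, whose top is 20 mm above the counter (the shelf spans about 190 mm in x, from x = 0.535 to 0.725, and 800 mm in y). Its floor is 3 mm thick and its lip reaches 8 mm above its underside. Its origin is the centre of its underside, z up. 
- soap_pump: Bystander: white ceramic soap pump, 60 mm across, 156 mm high, with a steel spout, on the counter at one end of the row. Its origin is the centre of its underside, z up. 
- brush_cup: Bystander: blue ceramic cup, 64 mm across, 95 mm high, with two toothbrushes that reach 170 mm, on the counter at the other end of the row. Its origin is the centre of its underside, z up. 
There are look-alikes about, which are no part of the job. Several things look just like the tumbler: the one meant starts farthest to the robot's left.

How it is judged:
By the outcome, as a careful person would: the job done as asked, in the order asked, and still so for the second after the job is handed in, with the robot touching nothing.
It also fails if it takes over 115 s, if anything falls off the work surface, if the arm or the gripper's body presses on something with over 40 N, if the wrist force passes 120 N, or if a joint passes its speed limit or range.

## Robot

A 6-joint arm with a two-finger parallel gripper is mounted at the origin on the work surface. World frame = base frame: x ahead of the robot, y to its left, z up, the work surface at z = 0. Lengths are in mm, angles in degrees, forces in N, time in s.
With the tool pointing down it reaches from about 300 to 750 mm from the base axis. Payload 8.5 kg.
Tool frame: the origin (TCP) lies at the very end of the fingers, on their centre line; the grasp point (between the pads) lies 19 mm behind it; z points along the fingers, y is the line along which they close (so a half turn about z gives the same grasp; the last joint's range is limited). The gripper opens to 85 mm and grips with 20 to 120 N. Pads are 22 mm wide; open, the fingers measure 114 mm over their backs; the gripper's body (76 mm by 85 mm) begins 54 mm behind the grasp point. The pads swing forward as they close: fully open they stand 13 mm farther back than shut.
Start: joints at [-78.913, 21.807, 74.336, -0, 83.858, -12.336], TCP at [218.622, -504.663, 231.322] pointing down, gripper open.
Joint ranges: [-178.18, 178.18], [-50.72, 133.34], [12.68, 142.11], [-81.47, 261.47], [9.98, 163.14], [-165.26, 165.26]. Speed limits (degrees/s): [136.94, 136.94, 180, 180, 180, 180].

## Interface

Orientations are given as a 3x3 rotation matrix whose columns are the frame's x, y, z axes.
In Python, from workcell import manip gives the robot as it stands. The module is installed in compiled form; this text tells all that it offers. Calls block until the motion is done:
- manip.move_pose(position, orientation): joint-space move of the TCP to a pose.
- manip.move_l(position, ori=None, max_speed=150): straight line of the TCP; ori=None keeps the orientation; max_speed is the mean speed in mm/s.
- manip.set_joints(angles): joint-space move.
- manip.gripper_to(opening, newtons=None): finger opening in mm; newtons is the grip in N (None keeps the last); returns when the fingers have stopped.
- manip.hold(seconds).
- manip.solve_ik(position, orientation): joint angles nearest the present ones, or None.
- manip.camera(name): name is "scene" or "side" or "wrist"; returns the picture (480x640x3 uint8, red, green, blue); there is no depth.
- manip.get_calibration(name): a dict with "intrinsics" (3x3 intrinsics, pixels), "k1" (the pictures are not rectified: a ray, as slopes to the right and down, at radius r is drawn at 1 + k1 r^2 times it, then the intrinsics apply), "eye" and "orientation" of the camera in the world; the wrist camera has in their place "mount" (4x4, takes a point from camera to tool coordinates, whose origin is the TCP and whose axes are the flange's). Camera axes: x right, y up, looking along -z (the intrinsics and any distortion apply to the point x, -y, -z); pixel columns grow to the right and rows downward; lengths in mm; the calibration is good to about 2 mm. A picture is of the moment at which its call begins: read the wrist's pose just before it. get_calibration takes no time and is no camera call.
A pose or a line that the arm cannot do raises manip.IKError and nothing moves.
- manip.sign_off(): hands the job in; it is judged then, once.
Readings, each from a call of its own:
- manip.current_time_s(): time.
- manip.current_joint_positions(): joint angles.
- manip.current_qvel(): joint speeds.
- manip.current_effort(): joint torques, N m.
- manip.current_eef_pos(): TCP position.
- manip.current_eef_rot(): TCP orientation.
- manip.current_ft_force(): force on the tool from outside, world axes, zero at the start.
- manip.current_wrist_torque(): the same for the moment, N m.
- manip.current_width(): finger opening in mm.
- manip.current_grasp_force(): force on a finger pad.
Only numpy, scipy, OpenCV 4.12 (cv2) and the standard library are available. Lean on these libraries where they do the work, as an engineer would, in place of code of your own. Each camera call takes 0.05 s, during which the arm holds its last target. There are 200 camera calls.

## Working session

There is one attempt and no reset: what is moved stays moved. The work goes in short steps, each a Python script; the robot and the scene stay as the last script left them, time stands still between calls to the robot, and variables do not carry over. Pictures are saved under pics/ and viewed, at most 14 in all, crops included, and the job is handed in when it is done.

```bash
mkdir -p pics
python3 - <<'E'
from workcell import manip
import cv2
for n in ("scene","side"):
    cv2.imwrite(f"pics/{n}0.png",manip.camera(n)[:,:,::-1])
    print(n,manip.get_calibration(n))
print(manip.get_calibration("wrist"),manip.current_eef_rot(),manip.current_time_s())
E
```

```text
scene {'intrinsics': array([[548.46926697,   0.        , 322.48555324],
       [  0.        , 548.46926697, 235.08894656],
       [  0.        ,   0.        ,   1.        ]]), 'k1': -0.05828919085538109, 'eye': array([1097.05648641, -976.43558269,  980.50887924]), 'orientation': array([[ 0.88036886, -0.29043451,  0.37496463],
       [ 0.47391809,  0.56996536, -0.67122361],
       [-0.01877035,  0.76862688,  0.63942192]])}
side {'intrinsics': array([[446.41703624,   0.        , 315.66065493],
       [  0.        , 446.41703624, 242.24251183],
       [  0.        ,   0.        ,   1.        ]]), 'k1': -0.057656599376854585, 'eye': array([303.32127935, 758.09403265, 875.77330179]), 'orientation': array([[-0.95058047,  0.23194625, -0.20639211],
       [-0.31026894, -0.6852556 ,  0.65890663],
       [ 0.01139957,  0.69038083,  0.72335631]])}
{'intrinsics': array([[403.00922714,   0.        , 321.22635658],
       [  0.        , 403.00922714, 238.31987248],
       [  0.        ,   0.        ,   1.        ]]), 'k1': -0.0686719904972474, 'mount': array([[-6.79625965e-04,  9.50068494e-01,  3.12040694e-01,
         7.93165360e+01],
       [ 9.99999756e-01,  6.96917068e-04,  5.61043803e-05,
        -1.36476727e+00],
       [-1.64163482e-04,  3.12040656e-01, -9.50068735e-01,
        -1.41654488e+02],
       [ 0.00000000e+00,  0.00000000e+00,  0.00000000e+00,
         1.00000000e+00]])} [[ 9.17583433e-01  3.97543183e-01 -2.45111353e-04]
 [ 3.97543160e-01 -9.17582596e-01  1.27094740e-03]
 [ 2.80346564e-04 -1.26364262e-03 -9.99999162e-01]] 0.1
```

View pics/scene0.png

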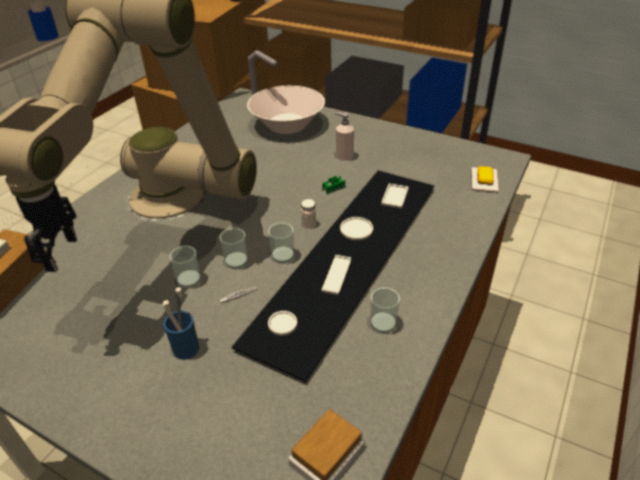

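View pics/side0.png

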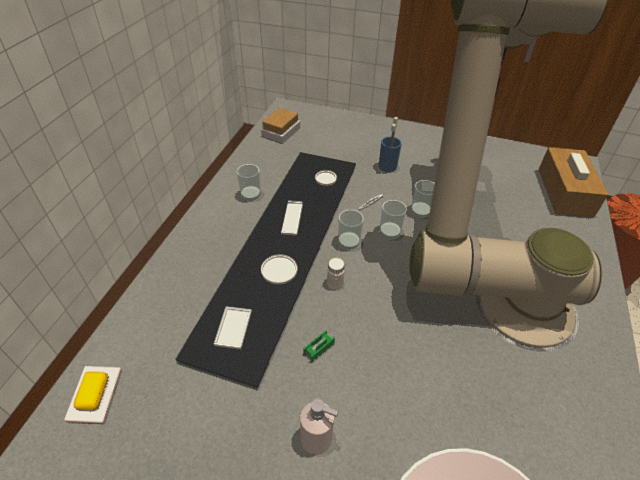

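The scene view shows four tumblers: A (185,267), B (233,248), C (281,243) and D (384,310). The bottle is at (309,214), the clip at (334,184), the tweezers at (238,295), and the holders run along the black shelf. In the side view the same tumblers are at (423,198), (393,219), (350,229) and (249,182).

```bash
cat > h.py <<'E'
from workcell import manip
import cv2, numpy as np
def cam(n):
    c=manip.get_calibration(n)
    if "mount" in c:
        T=np.eye(4);T[:3,:3]=manip.current_eef_rot();T[:3,3]=manip.current_eef_pos()
        M=T@c["mount"];return c,M[:3,3],M[:3,:3]
    return c,np.array(c["eye"]),np.array(c["orientation"])
def p2w(n,px,z,C=None):
    c,e,R=C or cam(n)
    u=cv2.undistortPoints(np.array(px,float).reshape(-1,1,2),c["intrinsics"],np.array([c["k1"],0,0,0,0.]))[:,0]
    d=np.c_[u[:,0],-u[:,1],-np.ones(len(u))]@R.T
    return e+d*((z-e[2])/d[:,2])[:,None]
def w2p(P,C):
    c,e,R=C
    q=(np.atleast_2d(P)-e)@R; x=q[:,0]/-q[:,2]; y=-q[:,1]/-q[:,2]; f=1+c["k1"]*(x*x+y*y)
    K=c["intrinsics"]; return np.c_[K[0,0]*x*f+K[0,2],K[1,1]*y*f+K[1,2]]
def down(deg): # tool y (closing) axis at angle deg from world x
    a=np.radians(deg); y=np.array([np.cos(a),np.sin(a),0]); z=np.array([0,0,-1.])
    return np.c_[np.cross(y,z),y,z]
def shot(name,n="wrist"):
    C=cam(n); im=manip.camera(n)[:,:,::-1]; cv2.imwrite(f"pics/{name}.png",im); np.save(f"pics/{name}.npy",np.array([C[1],*C[2]])); return im
def load(name,n="wrist"):
    a=np.load(f"pics/{name}.npy"); return manip.get_calibration(n),a[0],a[1:]
E
python3 - <<'E'
from h import *
np.set_printoptions(suppress=True,precision=0)
S={"A":(185,267),"B":(233,248),"C":(281,243),"D":(384,310)}
D={"A":(423,198),"B":(393,219),"C":(350,229),"D":(249,182)}
for k in S: print(k,p2w("scene",S[k],45)[0],p2w("side",D[k],45)[0])
for k,s,d,z in [("bottle",(309,214),(336,274),38),("clip",(334,184),(319,346),20),("tweez",(238,295),(371,202),5),("short",(395,195),(233,328),24),("wide",(357,228),(279,269),24),("long",(337,274),(292,218),24),("small",(282,322),(326,178),24),("pump",(344,158),(317,447),2),("cup",(185,350),(389,168),2)]:
    print(k,p2w("scene",s,z)[0],p2w("side",d,z)[0])
E
```

```text
A [ 299. -262.   45.] [ 303. -264.   45.]
B [ 365. -147.   45.] [ 368. -149.   45.]
C [467. -73.  45.] [469. -74.  45.]
D [ 801. -166.   45.] [ 803. -169.   45.]
bottle [466.  78.  38.] [462.  81.  38.]
clip [449. 265.  20.] [444. 273.  20.]
tweez [ 449. -251.    5.] [ 448. -244.    5.]
short [640. 290.  24.] [639. 293.  24.]
wide [607.  98.  24.] [604.  99.  24.]
long [641. -90.  24.] [638. -85.  24.]
small [ 601. -290.   24.] [ 601. -287.   24.]
pump [396. 440.   2.] [383. 472.   2.]
cup [ 439. -446.    2.] [ 431. -430.    2.]
```

C is the one meant: it has the largest y, at -73, against -147, -166 and -263 for B, D and A. I'll confirm it in a wrist view, which also covers the left half of the row.

Run:
```python
from h import *
for a in(90,-90):print(a,manip.solve_ik([480,100,330],down(a)),manip.solve_ik([480,-190,330],down(a)))
manip.move_pose([480,-190,330],down(-90)); shot("wR")
manip.move_pose([480,120,330],down(-90)); shot("wL"); print(manip.current_time_s())
C=cam("wrist");print(w2p([[467,-73,90],[365,-147,90]],C))
```

```text
90 [-2.09737368e+00  1.25363065e+01  7.16433930e+01 -2.54444375e-14
  9.58203004e+01 -9.20973737e+01] [-3.47516495e+01  1.53443770e+01  6.78261488e+01 -2.54444375e-14
  9.68294742e+01 -1.24751650e+02]
-90 [-2.09737368e+00  1.25363065e+01  7.16433930e+01 -2.54444375e-14
  9.58203004e+01  8.79026263e+01] [-3.47516495e+01  1.53443770e+01  6.78261488e+01 -2.54444375e-14
  9.68294742e+01  5.52483505e+01]
2.9333
[[516.44099879 206.0484323 ]
 [568.26039255 298.32574621]]
```

View pics/wL.png

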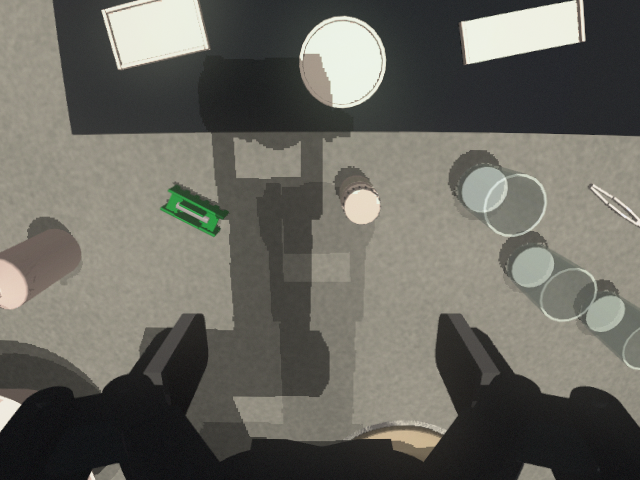

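View pics/wR.png

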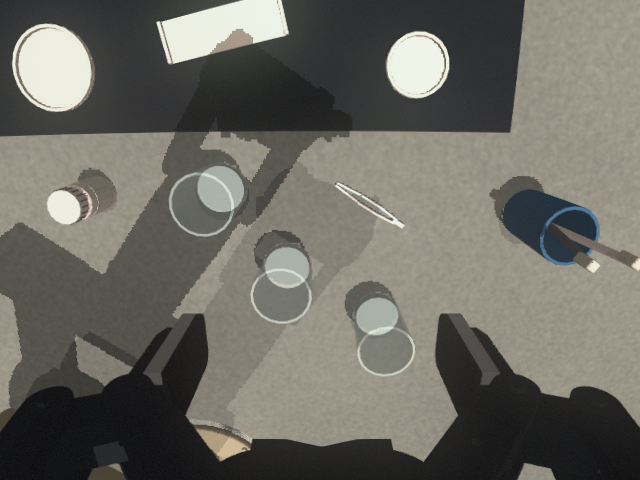

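Wrist left view (world +y is to the left, +x up): tumbler C has its rim at (515,205) and is the leftmost of the three near glasses. The bottle cap is at (362,206), the clip at (195,210), and the wide coaster at (343,62). Right view: the tweezers run from (337,184) to (403,226), the small coaster is at (417,64), and the long rest at about (224,27).

I'll take two more views from farther out for the trays, then work on enlargements.

Run:
```python
from h import *
manip.move_pose([580,220,300],down(-90)); a=shot("tL")
manip.move_pose([580,-130,300],down(-90)); b=shot("tR"); print(manip.current_time_s())
wL=cv2.imread("pics/wL.png");wR=cv2.imread("pics/wR.png")
up=lambda im,x,y:cv2.resize(im[y:y+100,x:x+133],(532,400),interpolation=cv2.INTER_CUBIC)
# crops x4: C tumbler confirm, tweezers, clip
m=np.hstack([up(wL,450,140)[:, :400],up(wR,310,155)[:, :400]]); cv2.imwrite("pics/crop1.png",m)
cv2.imwrite("pics/t2.png",np.vstack([cv2.resize(a[:300],(640,300)),b[:300]]))
```

```text
4.9833
```

View pics/crop1.png

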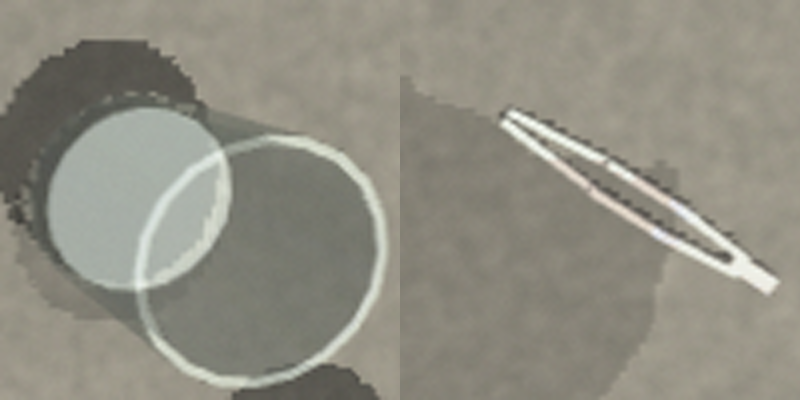

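View pics/t2.png

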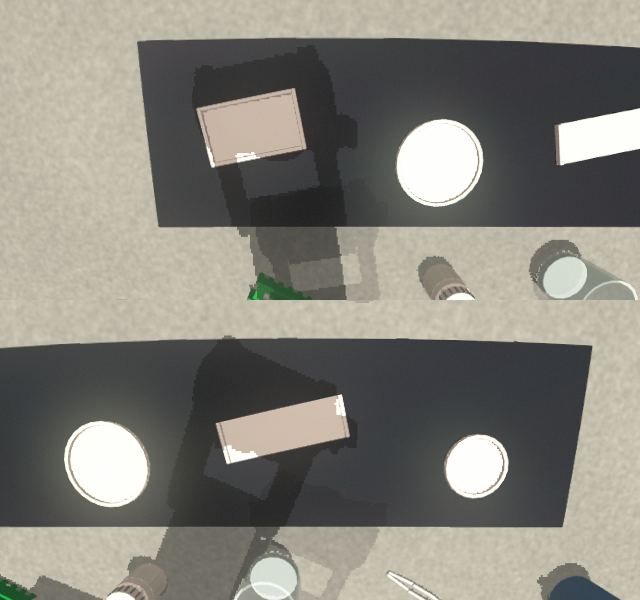

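The crop shows clear glass C with its rim centre at wL (515.5,205), and no other glass to its left, so it is the right one. The tweezers run from the points at wR (336,184) to the butt at (403,226). From tL and tR I read the tray and rest corners and the coaster rims, and I'll check them against the known sizes.

Run:
```python
from h import *
np.set_printoptions(suppress=True,precision=1)
def q(n,px,z): return p2w("wrist",px,z,load(n))
def rect(n,px):
    P=q(n,px,28)[:,:2]; c=P.mean(0); s=[np.linalg.norm(P[i]-P[i-1]) for i in range(4)]
    v=(P[0]-P[1])+(P[3]-P[2]); print("rect",c,s,"long axis deg",np.degrees(np.arctan2(v[1],v[0])))
rect("tL",[(196,107),(294,89),(306,150),(212,167)])
rect("tR",[(216,124),(342,95),(350,136),(228,164)])
print("wide",q("tL",[(439.5,163),(396,163),(483,163),(439.5,119),(439.5,207)],28)[:,:2])
print("wide wL",q("wL",[(343,62)],28),"tR",q("tR",[(107,164)],28))
print("small",q("tR",[(476.5,166),(445,166),(508,166)],28)[:,:2],q("wR",[(417.5,64.5)],28))
print("tumbler",q("wL",[(515.5,205),(484,205),(547,205)],90)[:,:2],q("wR",[(202,204)],90),"base",q("wL",[(485,190)],3))
print("bottle",q("wL",[(362,206)],76),q("wR",[(68,205)],76))
t=q("wR",[(336,184),(403,226)],5);d=t[0]-t[1];print("tw",t.mean(0),np.linalg.norm(d),np.degrees(np.arctan2(d[1],d[0])))
# clip segmentation
im=cv2.imread("pics/wL.png");h=cv2.cvtColor(im,cv2.COLOR_BGR2HSV);m=cv2.inRange(h,(45,120,40),(80,255,255))
ys,xs=np.nonzero(m);print(len(xs)); print("clip c",q("wL",[(xs.mean(),ys.mean())],18))
y0,x0=ys.min()-8,xs.min()-8;print(x0,y0);cr=im[y0:ys.max()+9,x0:xs.max()+9];cv2.imwrite("pics/clip.png",cv2.resize(cr,None,fx=7,fy=7,interpolation=cv2.INTER_CUBIC))
```

```text
rect [638.4 289.5] [np.float64(60.519899876516405), np.float64(98.55380677562042), np.float64(59.71296525246939), np.float64(98.24064379074156)] long axis deg 99.53074841017721
rect [637.  -90.2] [np.float64(41.05163496352886), np.float64(128.22152281144113), np.float64(40.19037119414552), np.float64(127.46308380105377)] long axis deg 102.40251296067517
wide [[604.4  98.9]
 [604.2 143.8]
 [604.8  53.4]
 [648.1 102.4]
 [558.   94.9]]
wide wL [[603.8  97.3  28. ]] tR [[604.5  95.1  28. ]]
small [[ 601.8 -288.5]
 [ 601.5 -255.5]
 [ 602.2 -321.9]] [[ 601.1 -288.9   28. ]]
tumbler [[ 468.1  -71.8]
 [ 468.   -39.9]
 [ 468.3 -104.2]] [[468.6 -73.4  90. ]] base [[465.6 -75.3   3. ]]
bottle [[463.5  78.8  76. ]] [[465.2  72.4  76. ]]
tw [ 446.4 -247.7    5. ] 96.30246958107502 57.88390027183724
777
clip c [[442.3 270.5  18. ]]
153 181
```

View pics/clip.png

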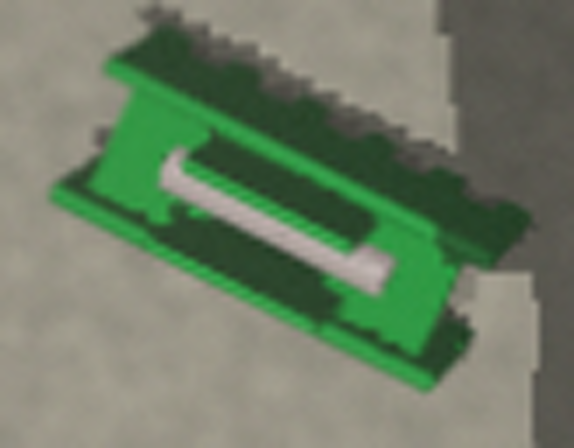

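The clip plate corners in wL are at crop (105,65), (487,262), (430,388) and (50,193). All sizes check out: tray 98.5x60, rest 128x41, coaster 90, tweezers 96. I'll move the tumbler first.

```bash
cat >> h.py <<'E'
def pick(x,y,z,deg,opening,N,lift=190):
    R=down(deg); manip.gripper_to(opening); manip.move_pose([x,y,lift],R)
    manip.move_l([x,y,z],max_speed=90); manip.gripper_to(0,N)
    print("width",manip.current_width(),"force",manip.current_grasp_force(),"ft",manip.current_ft_force())
    manip.move_l([x,y,lift],max_speed=120); print("lifted width",manip.current_width(),manip.current_ft_force())
def place(x,y,z,deg,opening,lift=190):
    R=down(deg); manip.move_pose([x,y,lift],R); f0=manip.current_ft_force()
    manip.move_l([x,y,z+12],max_speed=110); h=z+4
    while h>=z-2.5:
        manip.move_l([x,y,h],max_speed=15); manip.hold(.05)
        f=(manip.current_ft_force()-f0)[2]
        if f>2.5: break
        h-=1
    print("set at dz",h-z,"f",f); manip.gripper_to(opening); manip.hold(.2)
    manip.move_l([x,y,lift],max_speed=120); print("t",manip.current_time_s())
E
python3 - <<'E'
from h import *
np.set_printoptions(suppress=True,precision=1)
P=p2w("wrist",[(153+a/7,181+b/7) for a,b in[(105,65),(487,262),(430,388),(50,193)]],28,load("wL"))[:,:2]
v=P[0]-P[1]+P[3]-P[2];print("clip",P.mean(0),[np.linalg.norm(P[i]-P[i-1]) for i in range(4)],np.degrees(np.arctan2(v[1],v[0])))
pick(468,-73,44,-90,85,40)
place(604,97.5,67,-90,85)
im=shot("g1","scene");cv2.imwrite("pics/g1c.png",cv2.resize(im[150:320,220:420],None,fx=3,fy=3,interpolation=2))
E
```

```text
clip [443.6 268.4] [np.float64(24.12213156988912), np.float64(68.22263682332607), np.float64(24.36937722693914), np.float64(68.83163032277872)] 60.86143694825762
width 63.41792624598018 force 43.089037479912804 ft [-1.4  1.   5.2]
lifted width 63.32142550236639 [-0.2  0.7 -2. ]
set at dz 0 f 6.986974030696912
t 15.075
```

View pics/g1c.png

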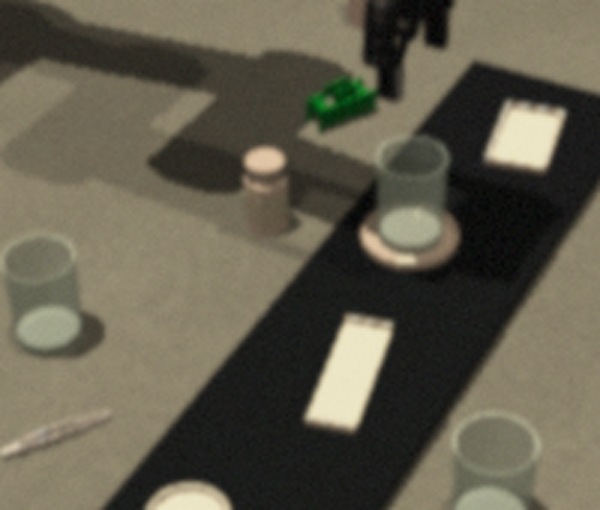

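The tumbler stands upright in the wide holder. Its base is at crop (410,228), inside the lip. Next the bottle, then the clip.

Run:
```python
from h import *
np.set_printoptions(suppress=True,precision=1)
pick(464,78,16,-90,75,50)
place(601.5,-288.5,39,-90,70)
pick(443.5,269,7,-29.1,50,50)
np.save("pics/x.npy",0); shot("held")
place(638.4,289.5,30,9.5,42)
manip.move_pose([560,200,300],down(-90)); im=shot("pl1")
```

```text
width 39.700972093005255 force 50.42647319845855 ft [-1.8  0.5  5.1]
lifted width 39.996834231750356 [-0.1 -0.2 -1.4]
set at dz 0 f 4.521408521495112
t 26.925
width 27.000306960247606 force 49.615726611809805 ft [ 0.1 -0.2  4.5]
lifted width 27.04157684738715 [0.3 0.  0.3]
set at dz -1 f 8.403443165679086
t 40.0917
```

View pics/pl1.png

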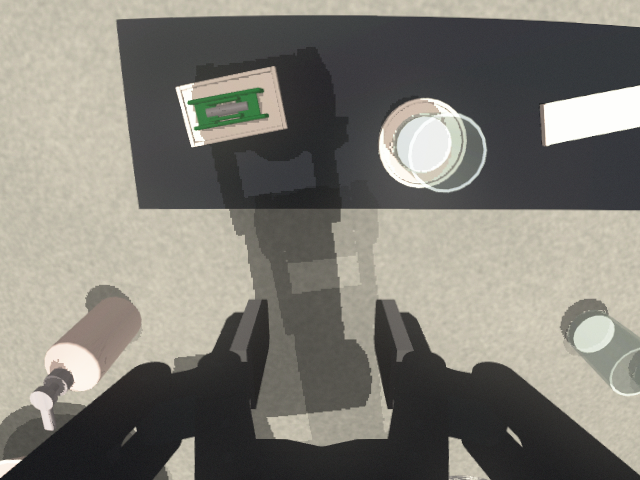

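The clip stands in the tray at about (229,108), with the tray centre at (232,107). The glass sits within its lip at (424,145). I'll enlarge the clip to check its yaw.

Run:
```python
import cv2
im=cv2.imread("pics/pl1.png");cv2.imwrite("pics/pl1c.png",cv2.resize(im[60:155,170:295],None,fx=6,fy=6,interpolation=2))
```

```text
(no output)
```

View pics/pl1c.png

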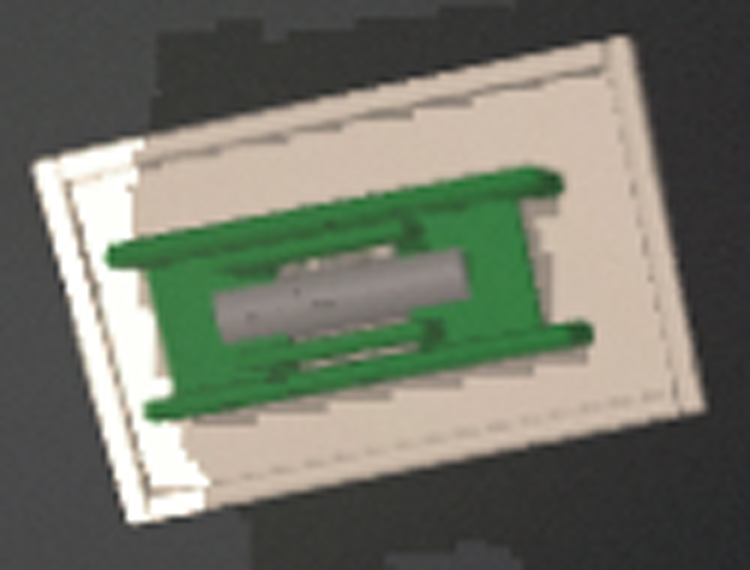

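Run:
```python
from h import *
np.set_printoptions(suppress=True,precision=1)
for L,z in(([(110,257),(560,183),(590,330),(150,410)],51),([(35,162),(632,40),(705,410),(130,520)],28)):
    P=p2w("wrist",[(170+a/6,60+b/6) for a,b in L],z,load("pl1"))[:,:2];v=P[0]-P[1]+P[3]-P[2]
    print(P.mean(0),[np.linalg.norm(P[i]-P[i-1]) for i in range(4)],np.degrees(np.arctan2(v[1],v[0])))
```

```text
[637.1 287.4] [np.float64(23.661150598614302), np.float64(71.25647771581018), np.float64(22.18410346461351), np.float64(70.99643967500332)] 98.79661688840416
[638.4 288.8] [np.float64(58.804995169095065), np.float64(99.66866963238071), np.float64(58.80018359392215), np.float64(99.37755102698141)] 100.09903426609533
```

The clip is within 2 mm and 1.3° of the tray centre. Now the tweezers.

Run:
```python
from h import *
np.set_printoptions(suppress=True,precision=1)
pick(446.4,-247.7,2,-32.1,40,40)
place(637.5,-89.5,25,12.2,30)
manip.move_pose([560,-140,300],down(-90)); im=shot("pl2")
```

```text
width 10.665549745290301 force 39.938362492248416 ft [-0.6  0.6  4.2]
lifted width 10.368261859097423 [-0.2  0.3 -0.7]
set at dz 0 f 4.051598812910772
t 54.3583
```

View pics/pl2.png

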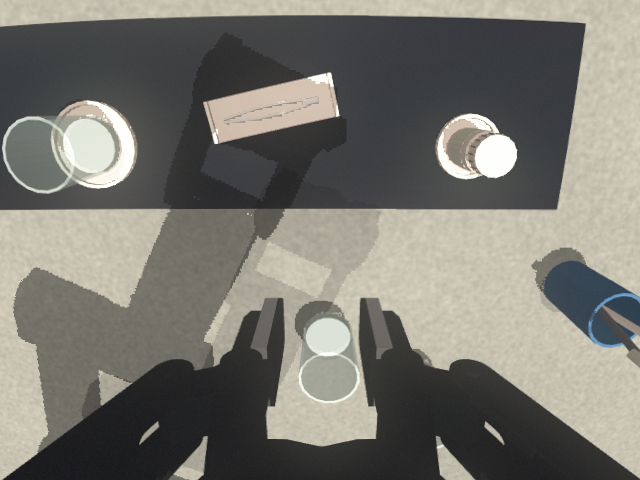

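The tweezers lie on the rest from (224,123) to (319,98), and the bottle stands in the small holder. I'll take one crop to check centring and yaw.

Run:
```python
import cv2
im=cv2.imread("pics/pl2.png");cv2.imwrite("pics/pl2c.png",cv2.resize(im[65:150,200:345],None,fx=5,fy=5,interpolation=2))
```

```text
(no output)
```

View pics/pl2c.png

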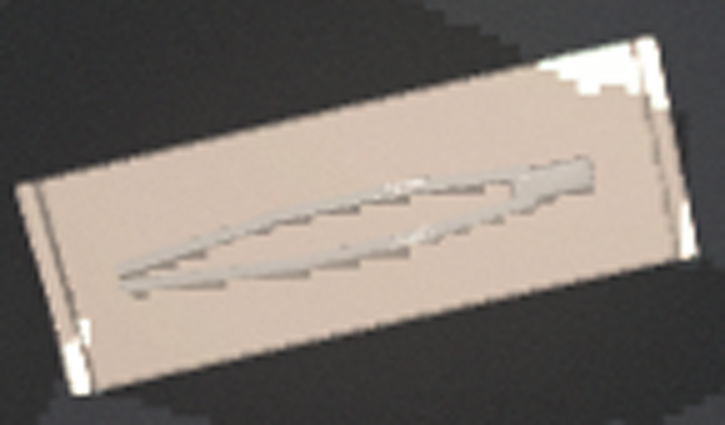

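The tweezers run from (122,280) to (593,175) in the crop, parallel to the rest and within about 2 mm of its centre. The bottle touched down at floor height. Everything is in place, so I'm handing in.

```bash
python3 -c "
from workcell import manip
print(manip.sign_off())"
```

```text
the job is handed in; nothing more can be done
None
```

The tumbler, pill bottle, hair clip and tweezers are each in their holders, placed in the order asked, with the soap pump and toothbrush cup untouched, and the job was handed in at about 55 s.

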